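Snap the lock pin into the neck jig and tug-test it

ROBOT

A 7-joint arm with a two-finger parallel gripper is mounted at the origin on the work surface. World frame = base frame: x ahead of the robot, y to its left, z up, the work surface at z = 0. Lengths are in m, angles in rad, forces in N, time in s.
With the tool pointing down it reaches from about 0.425 to 0.875 m from the base axis. Payload 9.9 kg.
Tool frame: the origin (TCP) lies on the front face of the gripper's body, between the roots of the fingers; the fingertips stand 73 mm ahead of it and the grasp point (between the pads) lies 54 mm ahead of it; z points along the fingers, y is the line along which they close (so a half turn about z gives the same grasp; the last joint's range is limited). The gripper opens to 85 mm and grips with 20 to 120 N. Pads are 22 mm wide; open, the fingers measure 114 mm over their backs; the gripper's body (76 mm by 85 mm) begins 54 mm behind the grasp point. The pads swing forward as they close: fully open they stand 13 mm farther back than shut.
Start: joints at [-1.371, 0.576, 0.025, 1.437, -0.015, 1.129, -0.057], TCP at [0.189, 0.648, 0.304] pointing down, gripper open.
Joint ranges: [-2.76, 2.76], [-0.34, 2.15], [-1.52, 1.57], [0.19, 2.46], [-1.09, 4.23], [0.17, 1.99], [-2.82, 2.82]. Speed limits (rad/s): [2.22, 2.22, 3.01, 3.01, 3.14, 3.14, 3.14].

INTERFACE

Orientations are given as a unit quaternion [w, x, y, z].
In Python, from workcell import monitor, eyes, order, finder gives the robot as it stands.
- The arm moves only by the tool drive_tool, never from a script. Its argument "commands" is a list of rows, each a list of 2 entries, a list of its own where there are three numbers: the shift along the world's x, y, z in m, then the turn about the world's z in degrees. A call has 1 to 5 rows; each row shifts and turns the commanded pose from where the row before left it; what a row does not reach is not made up. A row lasts 1/10 s, in which the tool goes at most 50 mm and 8.59 degrees, less where a joint would pass 70% of its speed; a pose out of reach is approached as far as the arm can. A call with a gripper value outside its range is refused whole. "claw" is the closure, from 0 (fully open) to 1 (shut), set as the call begins (left out, the last holds). The fingers move at their own pace and stop on an object; "newtons" is the grip in N (left out, the last holds). Time passes only in rows, so rows that do not move let the fingers close. It gives the time, the measured TCP pose, the force, the opening and the grip force at its end, in the units of the state.
- monitor.get_state(): the state, without advancing time (a new reading comes with each control period).
- eyes.camera(name): name is "scene" or "top"; returns the picture (420x560x3 uint8, red, green, blue); there is no depth.
- eyes.camera_params(name): a dict with "K" (3x3 intrinsics, pixels), "R" (3x3) and "t" (3): a world point X has camera coordinates R X + t. Camera axes: x right, y down, z forward; pixel columns grow to the right and rows downward; lengths in m; the calibration is good to about 2 mm. A picture is of the moment at which its call begins. camera_params takes no time and is no camera call.
- order.finish_job(): hands the job in; it is judged then, once.
Trained networks look in the newest picture that a camera, given by its name, has taken for a name from the list of things; names that differ only in an ending like _2 or _b are one class to them, and where a whole thing is asked for, a point or a joint stands for the part that bears it (a point fixed in the world has none). Each returns a list of dicts, best first, with "score" (0 to 1); they miss things now and then, are a little off and sometimes report something else, mostly with a low value. They report only what shows in the picture. A call takes as long as a camera call. They do not tell look-alikes from the thing itself.
- finder.regions_of(camera, name): "mask" (420x560 bool, what is visible of it) and "rect" ([left, top, right, bottom] in pixels, round what is visible of it).
The state is a dict: "time": time; "joint_positions": joint angles; "joint_velocities": joint speeds; "effort": joint torques, N m; "eef_pos": TCP position; "tool_rot": TCP orientation; "ft_force": force on the tool from outside, world axes, zero at the start; "moment": the same for the moment, N m; "width": finger opening in m; "gripper_force": force on a finger pad.
Only numpy, scipy, OpenCV 4.12 (cv2) and the standard library are available. Lean on these libraries where they do the work, as an engineer would, in place of code of your own. Each camera call takes 0.05 s, during which the arm holds its last target. There are 200 camera calls.

TASK

Take the lock pin with the straight round knob from the rack and push it down into the collar of the neck-carving jig until it snaps in and its flange sits fully home, firmly but without slamming it (about 20 N does it, 40 N is too much). Then prove that the catch holds: tug the pin straight up with a steady pull of about 12 N for half a second, never over 20 N. Set the pin back down fully home in the collar, let go of it, and leave the other two pins in the rack and the brass thumb nut, the file and the wooden offcut where they are.

Things in the scene. Friction and masses are not known exactly. Their poses are not given: they have to be found in the camera images.
- lock_pin: the lock pin: steel, about 0.12 kg, the pin in the rack with a straight round knob. Origin: on its axis, centre of the flange's underside; z along the axis up to the knob. Flange 34 mm across, 5 mm thick; above it the knob, 26 mm across, 34 mm tall (5 to 39 mm above the origin). Starts upright, hanging by its flange in any of the rack's three holes
- lock_pin_tip (a point): lower tip of the lock pin, 41 mm below its origin. Its lower part, depths below the origin: shank 14 mm across to 8 mm, groove 8 mm across to 23.3 mm, barb 14 mm across to 26.3 mm, cone narrowing to 8 mm across at 33.3 mm, straight 8 mm pilot to 37.3 mm, taper to the 4 mm wide tip
- rack: wooden pin rack, fixed block 85 x 230 x 55 mm tall with three through holes of 17 mm in a row along its y, at y = -70, 0 and +70 mm, x = 0. Origin: centre of its underside
- jig: neck-carving jig, fixed: grey board 150 x 460 mm, 18 mm thick, a 90 mm square aluminium block (top 40 mm above the bench) at one end, a wooden guitar neck along its -y (its heel, 105 mm high, starts 90 mm to -y of the collar's axis; the rest is 80 mm high). Origin: at bench height under the collar's axis; z up
- collar_base (a point): centre of the underside of the round aluminium collar on the jig's square block: 52 mm across, 18 mm tall, on a 64 mm square foot plate 4 mm thick; vertical hole 16.6 mm across, free depth 44 mm. Two spring tongues stand across the hole, 9 mm apart, 4 mm thick, upper faces somewhere from 10 to 18 mm below its top (the depth differs each time and is not measured)
- collar_mouth (a point): centre of the hole at the collar's upper face, 62 mm above the bench at rest; rises with the collar. The pin's cone spreads the tongues (5 to 12 N of push, starting 14 to 22 mm before home) and they snap into its groove 1.5 to 9.5 mm before the flange meets this face. Seated, the pin has that same 1.5 to 9.5 mm of free play upward before its barb bears on the tongues; they do not let go
- collar_lift (a joint): height in m by which the collar has been pulled up off its stop: 0 at rest; sprung, its weight balanced, 1 mm per 12 N of upward pull on it; travel 6 mm
- tee_pin: bystander: pin with a tee handle, in the rack; origin as for the lock pin, 41 mm tall above the flange's underside
- ball_pin: bystander: pin with a ball knob, in the rack; origin as for the lock pin, 43 mm tall above the flange's underside
- thumb_nut: bystander: small brass thumb nut standing on the jig's board beside the square block, 20 mm across, 15 mm tall
- file: bystander: small wood-handled file lying down, 220 mm long
- offcut: bystander: loose hardwood offcut 120 x 60 x 30 mm
Things that resemble listed ones, but are neither listed nor needed, are in the scene too. Leave any purple look-alike of the lock_pin alone.

How it is judged:
On the way, in this order (a step that is already met when the one before it is completed fails the run):
1. the lock pin is pushed home: its flange is down on the collar's top (under 1.5 mm), upright, and the collar rests on its stop (z of lock_pin in the frame of collar_mouth below 0.0015 m and horizontal distance between lock_pin and collar_mouth below 0.003 m and angle between lock_pin's own z axis and vertical below 0.1 rad and value of joint collar_lift below 0.0003 m), for 0.1 s.
2. the gripped pin is pulled up with a steady 8 to 17 N and holds: the collar is lifted 0.7 to 1.4 mm by the pin for 0.3 s, the pin staying in its catch (flange under 11.5 mm above the collar) (value of joint collar_lift between 0.0007 and 0.0014 m and contact force between lock_pin and jig above 5 N and contact force between the fingers and lock_pin above 3 N and z of lock_pin in the frame of collar_mouth below 0.0115 m and horizontal distance between lock_pin and collar_mouth below 0.003 m and angle between lock_pin's own z axis and vertical below 0.1 rad), for 0.3 s.
At the end, for the whole second after the job is handed in: The lock pin stands released and at rest in the collar, in its catch: flange under 2.5 mm above the collar's top, within 3 mm of the hole's axis, within 0.1 rad of upright, and the collar is back on its stop (lift under 0.3 mm) (z of lock_pin in the frame of collar_mouth below 0.0025 m and horizontal distance between lock_pin and collar_mouth below 0.003 m and angle between lock_pin's own z axis and vertical below 0.1 rad and value of joint collar_lift below 0.0003 m and linear speed of lock_pin below 0.01 m/s and contact force between the fingers and lock_pin below 0.1 N); the robot touches nothing.
It fails at once if the tug is over 22 N (collar lifted over 1.85 mm) (value of joint collar_lift above 0.00185 m).
It fails at once if the pin is slammed or wedged into the collar: contact forces on it, push and side squeeze together, over 60 N (contact force between lock_pin and jig above 60 N).
It fails at once if another pin is taken or knocked out of the rack (moved over 15 mm) (distance of any of tee_pin, ball_pin from where it was at the start of the episode above 0.015 m).
It fails at once if a bystander on the bench is moved by over 30 mm (distance of any of thumb_nut, file, offcut from where it was at the start of the episode above 0.03 m).
It also fails if it takes over 67 s, if anything falls off the work surface, if the arm or the gripper's body presses on something with over 40 N, if the wrist force passes 120 N, or if a joint passes its speed limit or range.

## Working session

There is one attempt and no reset: what is moved stays moved. The work goes in short steps, Python scripts to look and compute and a tool call to move; the robot and the scene stay as the last step left them, time stands still between calls to the robot, and variables do not carry over. Pictures are saved under pics/ and viewed, at most 10 in all, crops included, and the job is handed in when it is done.

Besides the shell and the picture viewer there is one more tool, called by a JSON object that holds its "op" and its "data", one argument or row to a line. drive_tool: Moves the arm, as the interface text tells. Its arguments: {"type":"object","properties":{"commands":{"type":"array"},"claw":{"type":"number"},"newtons":{"type":"number"}},"required":["commands"]}

```bash
mkdir -p pics; cat > h.py <<'E'
import numpy as np,cv2
from workcell import monitor,eyes,order,finder
def ray(c,uv):
    p=eyes.camera_params(c);K,R,t=map(np.array,(p["K"],p["R"],p["t"]))
    d=R.T@np.linalg.solve(K,[uv[0],uv[1],1]);return -R.T@t,d
def atz(c,uv,z):
    o,d=ray(c,uv);return o+d*(z-o[2])/d[2]
def proj(c,X):
    p=eyes.camera_params(c);x=np.array(p["K"])@(np.array(p["R"])@np.array(X)+np.array(p["t"]));return x[:2]/x[2]
E
python3 - <<'E'
from h import *
a=eyes.camera("scene");b=eyes.camera("top")
cv2.imwrite("pics/a.png",a[:,:,::-1]);cv2.imwrite("pics/b.png",b[:,:,::-1])
for c in("scene","top"):
    print(c,ray(c,(280,210)))
    for n in("lock_pin","rack","collar_base","tee_pin","ball_pin","jig"):
        for r in finder.regions_of(c,n):
            ys,xs=np.nonzero(r["mask"]);print(n,round(r["score"],2),r["rect"],xs.mean().round(1),ys.mean().round(1))
s=monitor.get_state();print(s["time"],s["eef_pos"],s["tool_rot"],s["ft_force"],s["width"])
E
```

```text
scene (array([ 0.92782946, -0.03649354,  0.68533897]), array([-0.45592795,  0.30531508, -0.83602996]))
lock_pin 0.92 [391.7, 148.0, 414.6, 175.3] 404.1 159.6
lock_pin 0.88 [345.5, 103.5, 359.4, 132.3] 352.7 116.5
lock_pin 0.85 [367.2, 118.2, 386.4, 146.9] 379.5 131.3
lock_pin 0.68 [324.5, 139.1, 340.9, 161.1] 334.8 149.0
rack 0.6 [234.7, 136.9, 365.0, 213.6] 298.9 176.5
collar_base 0.8 [120.6, 267.0, 173.1, 316.7] 144.7 292.1
tee_pin 0.87 [286.1, 145.7, 314.7, 168.6] 299.8 157.2
tee_pin 0.6 [324.0, 138.5, 340.2, 160.2] 334.6 149.4
tee_pin 0.35 [328.7, 207.0, 379.6, 277.3] 353.4 240.4
ball_pin 0.79 [256.6, 155.7, 272.8, 181.0] 264.7 169.3
jig 0.72 [0.5, 250.5, 207.1, 420.0] 92.5 336.1
jig 0.65 [331.3, 206.0, 379.2, 277.1] 353.8 240.1
top (array([0.48269626, 0.17295045, 1.17734286]), array([ 0.10643303,  0.00456988, -0.99434412]))
lock_pin 0.74 [159.0, 193.3, 171.5, 212.7] 161.4 200.8
lock_pin 0.74 [356.8, 192.5, 558.2, 254.0] 456.4 219.8
lock_pin 0.72 [147.1, 229.7, 164.0, 240.9] 155.6 236.2
lock_pin 0.5 [196.8, 231.4, 212.0, 245.7] 203.3 238.1
lock_pin 0.48 [154.6, 257.5, 174.0, 272.3] 162.9 263.5
collar_base 0.9 [370.2, 206.0, 399.2, 233.7] 386.9 219.2
tee_pin 0.6 [181.3, 215.4, 285.9, 279.8] 233.5 246.1
tee_pin 0.58 [220.8, 237.1, 243.2, 255.7] 232.2 245.2
ball_pin 0.73 [255.5, 247.2, 271.8, 262.7] 262.9 254.1
jig 0.71 [354.7, 192.4, 559.5, 253.0] 456.4 219.9
0.7 [0.18896238 0.64801457 0.30390393] [-8.37929233e-06  1.41389466e-01  9.89954049e-01  3.22785995e-06] [ 1.11973912 -0.56022729 -0.44149969] 0.0857677444489386
```

View pics/a.png

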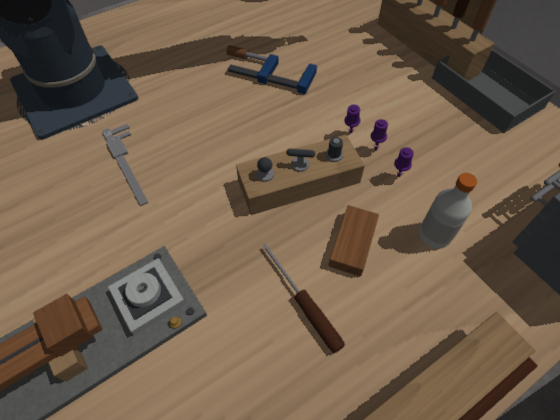

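View pics/b.png

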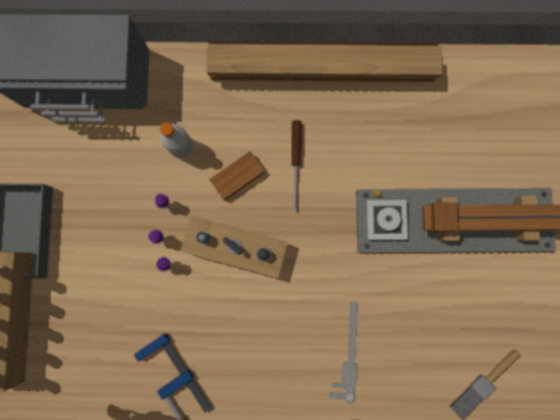

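```bash
cat > m.py <<'E'
from h import *
from scipy.optimize import least_squares
def tri(uvs,uvt,z=None):
    # joint fit of a point in both views
    f=lambda X:np.r_[proj("scene",X)-uvs,proj("top",X)-uvt]
    r=least_squares(f,[.6,.2,.08]);return r.x,r.fun
def best(c,n,near):
    out=[]
    for r in finder.regions_of(c,n):
        ys,xs=np.nonzero(r["mask"]);p=np.array([xs.mean(),ys.mean()])
        if np.linalg.norm(p-near)<12: return r["mask"],p
E
python3 - <<'E'
from m import *
a=eyes.camera("scene");b=eyes.camera("top")
P={}
for n,s,t in (("lock_pin",(334.8,149),(203.3,238.1)),("tee_pin",(299.8,157.2),(232.2,245.2)),("ball_pin",(264.7,169.3),(262.9,254.1)),("collar",(144.7,292.1),(386.9,219.2))):
    X,e=tri(s,t);P[n]=X;print(n,X.round(4),e.round(1), "top@z",atz("top",t,.075 if n!="collar" else .05).round(4),"scene@z",atz("scene",s,.075 if n!="collar" else .05).round(4))
d=P["ball_pin"]-P["lock_pin"];print("row angle",np.degrees(np.arctan2(d[1],d[0])),np.linalg.norm(d[:2]))
for z in(0,.3): print(proj("top",(0.6,.2,z)))
print("px/m top",proj("top",(.6,.2,.07)),proj("top",(.61,.2,.07)),proj("top",(.6,.21,.07)))
# enlarged crops
up=lambda i,x,y,w,h:cv2.resize(i[y:y+h,x:x+w],None,fx=5,fy=5,interpolation=cv2.INTER_CUBIC)
c=np.vstack([np.hstack([up(a,245,130,130,60)]),np.hstack([up(b,180,215,65,60),up(b,355,190,65,60)])])
cv2.imwrite("pics/c.png",c[:,:,::-1])
E
```

```text
lock_pin [0.5364 0.3504 0.0719] [-0.5  0.  -0.5 -0.4] top@z [0.5354 0.3487 0.075 ] scene@z [0.5389 0.3494 0.075 ]
tee_pin [0.5198 0.2825 0.0769] [ 0.4 -0.   0.4  0.3] top@z [0.5204 0.2837 0.075 ] scene@z [0.5182 0.2829 0.075 ]
ball_pin [0.5017 0.2152 0.0695] [-0.1  0.  -0.1 -0. ] top@z [0.5015 0.2148 0.075 ] scene@z [0.5056 0.2131 0.075 ]
collar [ 0.5858 -0.0686  0.0422] [ 0.1 -0.   0.1  0. ] top@z [ 0.5851 -0.0667  0.05  ] scene@z [ 0.5899 -0.0684  0.05  ]
row angle -104.38864173387293 0.13957018587576822
[270.93300454 213.50576083]
[267.33229866 196.88131163]
px/m top [270.26525476 210.42276193] [270.32970341 206.02210479] [265.83688523 210.36963559]
```

View pics/c.png

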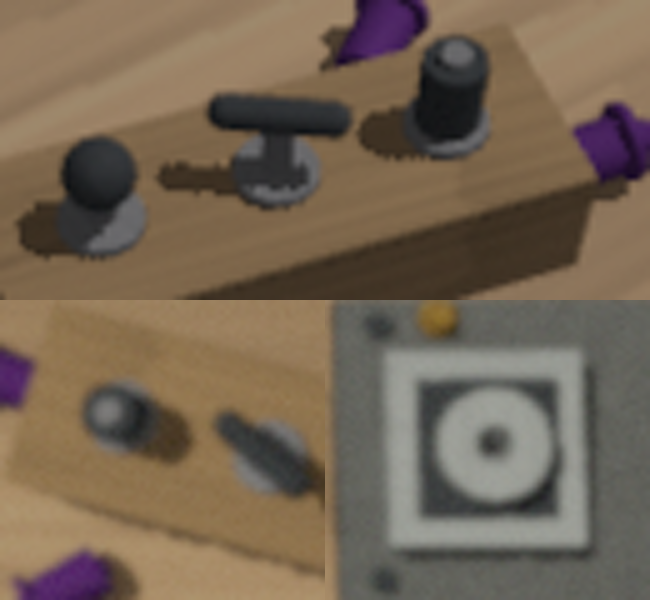

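Straight round knob: scene (335,149) / top (203,238). The tee is at scene (300,157), the ball at (265,169), and the purple look-alikes are off the rack. The crop confirms that the right-most rack pin is the lock pin (cylindrical knob). The collar hole is at top (389,218).

{"op": "drive_tool", "data": {
  "commands": [
    [[0.029,-0.025,-0.004],-7.3],
    [[0.029,-0.025,-0.004],-7.3],
    [[0.029,-0.025,-0.004],-7.3],
    [[0.029,-0.025,-0.004],-7.3],
    [[0.029,-0.025,-0.004],-7.3]
  ],
  "claw": 0.2,
  "newtons": 60
}}

```text
time: 1.3
eef_pos: [0.335, 0.522, 0.2839]
tool_rot: [-0.0, 0.447, 0.895, 0.0]
ft_force: [-0.2, -0.1, -0.4]
width: 0.0683
gripper_force: 0.0
```

{"op": "drive_tool", "data": {
  "commands": [
    [[0.029,-0.025,-0.004],-7.3],
    [[0.029,-0.025,-0.004],-7.3],
    [[0.029,-0.025,-0.004],-7.3],
    [[0.029,-0.025,-0.004],-7.3],
    [[0.029,-0.025,-0.004],-7.3]
  ]
}}

```text
time: 1.8
eef_pos: [0.48, 0.397, 0.264]
tool_rot: [-0.0, 0.704, 0.71, 0.0]
ft_force: [-0.1, 1.1, -0.4]
width: 0.0684
gripper_force: 0.0
```

{"op": "drive_tool", "data": {
  "commands": [
    [[0.029,-0.025,-0.004],-7.3],
    [[0.029,-0.025,-0.004],-7.3],
    [[0,0,0],0],
    [[0,0,0],0]
  ]
}}

```text
time: 2.2
eef_pos: [0.5376, 0.3472, 0.2557]
tool_rot: [0.0, 0.788, 0.616, -0.0]
ft_force: [0.0, -0.1, -0.5]
width: 0.0682
gripper_force: 0.0
```

```bash
python3 - <<'E'
from m import *
print("knobtop",tri((336,140),(201,237.4)),atz("scene",(336,140),.094),atz("top",(201,237.4),.094))
print("mouth top",atz("top",(389,218.4),.062))
s=monitor.get_state();print(s["time"],s["eef_pos"],s["tool_rot"],s["ft_force"],s["width"],s["joint_positions"])
q=s["tool_rot"];print("y axis deg",np.degrees(2*np.arctan2(q[2],q[1]))-90)
E
```

```text
knobtop (array([0.53621385, 0.35088976, 0.0964499 ]), array([-0.22269572,  0.0186573 , -0.21544263, -0.15623699])) [0.53478056 0.35287297 0.094     ] [0.53599799 0.35080842 0.094     ]
mouth top [ 0.58593005 -0.06891706  0.062     ]
2.2 [0.53756769 0.34724821 0.2557398 ] [ 8.77804836e-05  7.87627175e-01  6.16152102e-01 -1.12195719e-04] [ 0.03123355 -0.05238047 -0.47157518] 0.06820384946685364 [-0.90786129  0.60330059  0.43894136  1.61059125 -0.29164182  0.99345923
 -0.61959808]
y axis deg -13.928635416240141
```

{"op": "drive_tool", "data": {
  "commands": [
    [[-0.002,0.0035,-0.035],0],
    [[0,0,-0.035],0],
    [[0,0,-0.03],0],
    [[0,0,-0.017],0],
    [[0,0,0],0]
  ]
}}

```text
time: 2.7
eef_pos: [0.5327, 0.3525, 0.1365]
tool_rot: [-0.001, 0.786, 0.618, -0.002]
ft_force: [-1.0, -0.8, 0.4]
width: 0.0682
gripper_force: 0.0
```

{"op": "drive_tool", "data": {
  "commands": [
    [[0,0,0],0],
    [[0,0,0],0],
    [[0,0,0],0],
    [[0,0,0],0],
    [[0,0,0],0]
  ],
  "claw": 1,
  "newtons": 60
}}

```text
time: 3.2
eef_pos: [0.5356, 0.352, 0.1406]
tool_rot: [-0.0, 0.787, 0.617, 0.001]
ft_force: [-0.6, 0.2, 5.9]
width: 0.0241
gripper_force: 58.6
```

```bash
python3 - <<'E'
from m import *
a=eyes.camera("scene")
c=cv2.resize(a[80:210,250:420],None,fx=4,fy=4,interpolation=cv2.INTER_CUBIC)
cv2.imwrite("pics/d.png",c[:,:,::-1])
E
```

```text
(no output)
```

View pics/d.png

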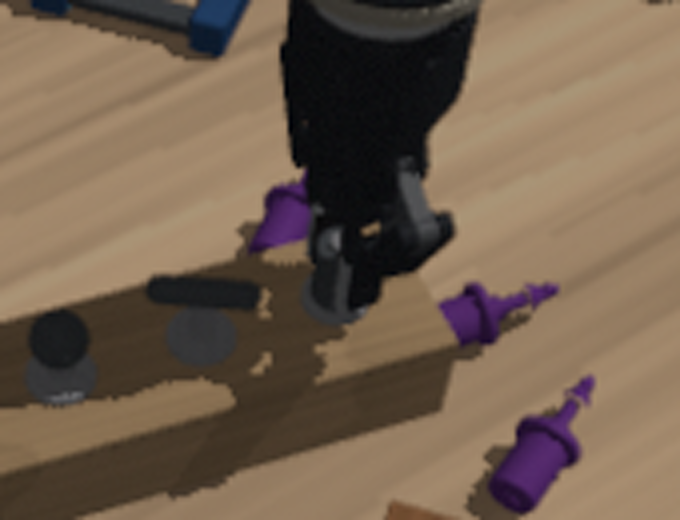

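Gripper closed on the knob over the lock-pin flange (crop ~(335,290)), tee and ball undisturbed. Lifting.

{"op": "drive_tool", "data": {
  "commands": [
    [[0,0,0.015],0],
    [[0,0,0.025],0],
    [[0,0,0.035],0],
    [[0,0,0.04],0],
    [[0,0,0.03],0]
  ]
}}

```text
time: 3.75
eef_pos: [0.5353, 0.3513, 0.2878]
tool_rot: [0.0, 0.787, 0.616, 0.001]
ft_force: [-0.1, 0.6, -1.8]
width: 0.0243
gripper_force: 59.6
```

{"op": "drive_tool", "data": {
  "commands": [
    [[0.005,-0.042,0],0],
    [[0.005,-0.042,0],0],
    [[0.005,-0.042,0],0],
    [[0.005,-0.042,0],0],
    [[0.005,-0.042,0],0]
  ]
}}

```text
time: 4.25
eef_pos: [0.5598, 0.1397, 0.2854]
tool_rot: [0.0, 0.787, 0.617, 0.001]
ft_force: [0.1, -0.2, -1.2]
width: 0.0242
gripper_force: 59.6
```

{"op": "drive_tool", "data": {
  "commands": [
    [[0.005,-0.042,0],0],
    [[0.005,-0.042,0],0],
    [[0.005,-0.042,0],0],
    [[0.005,-0.042,0],0],
    [[0.005,-0.042,0],0]
  ]
}}

```text
time: 4.75
eef_pos: [0.5848, -0.0703, 0.2854]
tool_rot: [0.0, 0.787, 0.617, 0.001]
ft_force: [0.8, 0.2, -0.9]
width: 0.0242
gripper_force: 59.6
```

{"op": "drive_tool", "data": {
  "commands": [
    [[0,0,-0.04],0],
    [[0,0,-0.03],0],
    [[0,0,-0.01],0],
    [[0,0,0],0],
    [[0,0,0],0]
  ]
}}

```text
time: 5.25
eef_pos: [0.5857, -0.0684, 0.2055]
tool_rot: [0.001, 0.787, 0.617, 0.001]
ft_force: [0.7, -0.5, 0.5]
width: 0.0245
gripper_force: 59.6
```

```bash
python3 - <<'E'
from m import *
a=eyes.camera("scene");b=eyes.camera("top")
c=cv2.resize(a[190:340,70:230],None,fx=5,fy=4,interpolation=cv2.INTER_CUBIC)
c=cv2.resize(a[210:330,80:220],None,fx=5,fy=5,interpolation=cv2.INTER_CUBIC)
cv2.imwrite("pics/e.png",c[:,:,::-1])
s=monitor.get_state();print(s["time"],s["eef_pos"],s["tool_rot"],s["ft_force"],s["moment"],s["width"],s["joint_positions"])
M=(.586,-.069)
for z in(.062,.1,.15):print(z,proj("scene",(*M,z)))
for r in finder.regions_of("scene","lock_pin"): print(r["score"],r["rect"])
E
```

```text
5.35 [ 0.58581579 -0.06840054  0.2056682 ] [0.00084608 0.78711897 0.61679981 0.00100388] [ 0.10825404  0.48892529 -0.69473767] [-0.01748608 -0.04704421  0.02219177] 0.024090484381036073 [-0.22799333  0.5884486   0.41861782  1.80332765 -0.31606279  0.81345319
  0.1053938 ]
0.062 [141.24526868 287.38221163]
0.1 [134.24649226 277.22218947]
0.15 [123.89789489 262.19928086]
0.97 [371.0, 175.6, 398.5, 211.0]
0.73 [310.9, 116.9, 332.4, 145.8]
0.72 [129.6, 256.5, 141.0, 284.0]
0.48 [360.9, 149.1, 387.9, 161.7]
```

View pics/e.png

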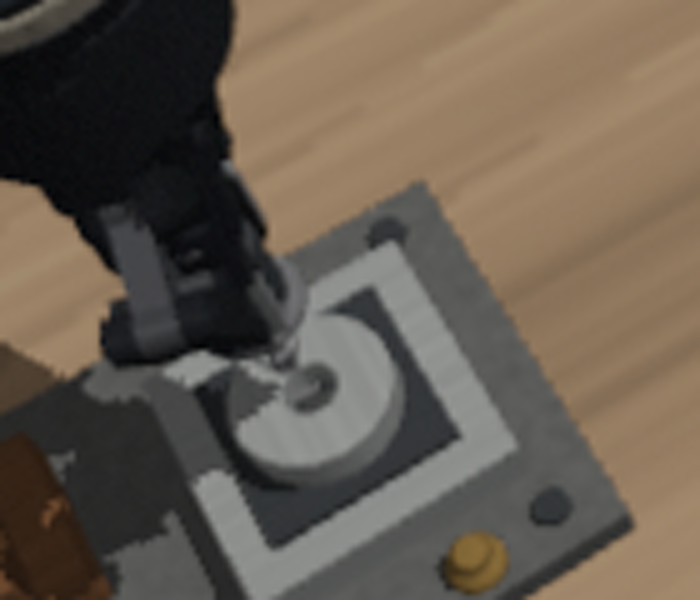

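The pin hangs upright just over the collar: tip at crop ≈(285,360), hole at (313,388), i.e. scene (142.6,287.6). I'll lower it 12 mm and zoom in.

{"op": "drive_tool", "data": {
  "commands": [
    [[0,0,-0.012],0],
    [[0,0,0],0]
  ]
}}

```text
time: 5.6
eef_pos: [0.5845, -0.0681, 0.1908]
tool_rot: [-0.001, 0.787, 0.617, -0.0]
ft_force: [0.1, -0.1, -1.4]
width: 0.0241
gripper_force: 59.6
```

```bash
python3 - <<'E'
from m import *
a=eyes.camera("scene")
s=monitor.get_state();p=s["eef_pos"];print(s["time"],p,s["ft_force"])
x0,y0,k=110,250,12
c=cv2.resize(a[y0:y0+50,x0:x0+60],None,fx=k,fy=k,interpolation=cv2.INTER_CUBIC).copy()
def dot(X,col):
    u=(np.array(proj("scene",X))-(x0,y0)+.5)*k;cv2.circle(c,tuple(int(v) for v in u),4,col,-1);return u
zf=p[2]-.0856
def ring(cx,cy,z,r,col):
    for t in np.linspace(0,6.28,30):
        u=(proj("scene",(cx+r*np.cos(t),cy+r*np.sin(t),z))-(x0,y0)+.5)*k;cv2.circle(c,tuple(int(v) for v in u),1,col,-1)
ring(p[0],p[1],zf,.017,(255,0,0)); ring(p[0],p[1],zf-.033,.004,(255,0,0));dot((p[0],p[1],zf-.041),(255,0,0))
ring(.586,-.069,.062,.0083,(0,255,0));ring(.586,-.069,.062,.026,(0,255,0))
cv2.imwrite("pics/f.png",c[:,:,::-1])
q=proj("scene",(.586,-.069,.062));print(proj("scene",(.596,-.069,.062))-q,proj("scene",(.586,-.059,.062))-q)
E
```

```text
5.65 [ 0.58455102 -0.06822741  0.19120035] [-0.03518514 -0.14397984 -1.56719599]
[2.65089847 4.99828097] [ 5.92612576 -3.35151469]
```

View pics/f.png

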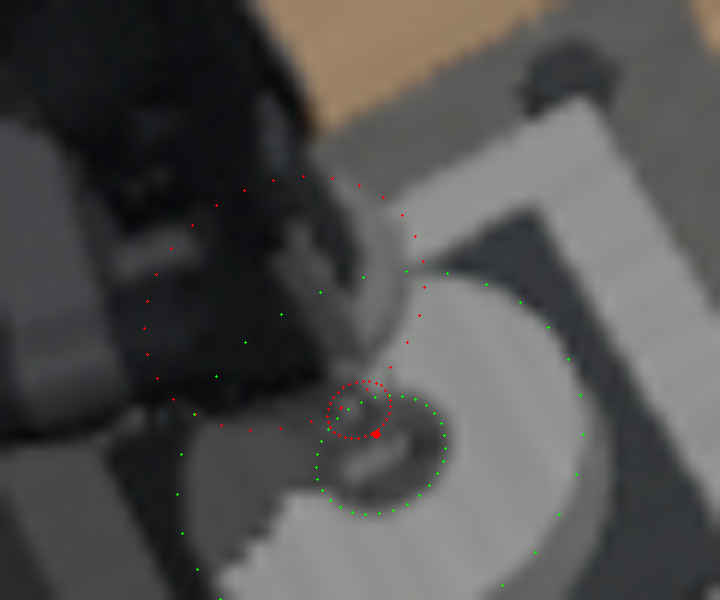

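Pin tip at crop (350,405), hole at (390,455). The overlays put the pin about 2 mm short in x and 1.5–2 mm short in y, so I'll shift it and enter gently.

{"op": "drive_tool", "data": {
  "commands": [
    [[0.002,0.0015,0],0],
    [[0,0,-0.004],0],
    [[0,0,-0.004],0],
    [[0,0,-0.003],0],
    [[0,0,0],0]
  ]
}}

```text
time: 6.15
eef_pos: [0.5867, -0.0669, 0.1803]
tool_rot: [-0.0, 0.787, 0.617, -0.0]
ft_force: [0.1, 0.4, -1.8]
width: 0.0243
gripper_force: 59.6
```

{"op": "drive_tool", "data": {
  "commands": [
    [[0,0,-0.002],0],
    [[0,0,-0.002],0],
    [[0,0,-0.002],0],
    [[0,0,0],0],
    [[0,0,0],0]
  ]
}}

```text
time: 6.65
eef_pos: [0.587, -0.067, 0.1749]
tool_rot: [-0.0, 0.787, 0.617, -0.0]
ft_force: [-0.5, -0.7, -0.9]
width: 0.0244
gripper_force: 59.6
```

{"op": "drive_tool", "data": {
  "commands": [
    [[0,0,-0.001],0],
    [[0,0,-0.001],0],
    [[0,0,-0.001],0],
    [[0,0,-0.001],0],
    [[0,0,0],0]
  ]
}}

```text
time: 7.15
eef_pos: [0.5869, -0.067, 0.1707]
tool_rot: [-0.0, 0.787, 0.617, -0.0]
ft_force: [-0.0, 0.4, -1.4]
width: 0.0243
gripper_force: 59.6
```

{"op": "drive_tool", "data": {
  "commands": [
    [[0,0,-0.001],0],
    [[0,0,-0.001],0],
    [[0,0,-0.001],0],
    [[0,0,0],0],
    [[0,0,0],0]
  ]
}}

```text
time: 7.65
eef_pos: [0.5869, -0.067, 0.1678]
tool_rot: [-0.0, 0.787, 0.617, -0.0]
ft_force: [-0.6, -0.5, -1.8]
width: 0.0242
gripper_force: 59.5
```

{"op": "drive_tool", "data": {
  "commands": [
    [[0,0,-0.001],0],
    [[0,0,-0.001],0],
    [[0,0,-0.001],0],
    [[0,0,-0.001],0],
    [[0,0,0],0]
  ]
}}

```text
time: 8.15
eef_pos: [0.587, -0.067, 0.164]
tool_rot: [0.0, 0.787, 0.617, 0.0]
ft_force: [-2.2, 0.7, 3.8]
width: 0.0241
gripper_force: 60.1
```

{"op": "drive_tool", "data": {
  "commands": [
    [[0,0,-0.001],0],
    [[0,0,-0.001],0],
    [[0,0,-0.001],0],
    [[0,0,0],0],
    [[0,0,0],0]
  ]
}}

```text
time: 8.65
eef_pos: [0.5875, -0.0671, 0.1614]
tool_rot: [0.0, 0.787, 0.617, 0.0]
ft_force: [-1.8, -0.1, 6.9]
width: 0.024
gripper_force: 60.6
```

{"op": "drive_tool", "data": {
  "commands": [
    [[-0.0003,0,-0.001],0],
    [[0,0,-0.001],0],
    [[0,0,-0.001],0],
    [[0,0,0],0],
    [[0,0,0],0]
  ]
}}

```text
time: 9.15
eef_pos: [0.5867, -0.067, 0.1577]
tool_rot: [0.0, 0.787, 0.617, -0.0]
ft_force: [-1.0, -0.9, 0.1]
width: 0.0242
gripper_force: 59.9
```

{"op": "drive_tool", "data": {
  "commands": [
    [[0,0,-0.001],0],
    [[0,0,-0.001],0],
    [[0,0,-0.001],0],
    [[0,0,0],0],
    [[0,0,0],0]
  ]
}}

```text
time: 9.65
eef_pos: [0.5866, -0.0668, 0.1546]
tool_rot: [-0.0, 0.787, 0.617, -0.0]
ft_force: [1.1, -0.0, -0.8]
width: 0.0241
gripper_force: 60.0
```

{"op": "drive_tool", "data": {
  "commands": [
    [[0,0,-0.0015],0],
    [[0,0,-0.001],0],
    [[0,0,-0.001],0],
    [[0,0,-0.001],0],
    [[0,0,0],0]
  ]
}}

```text
time: 10.15
eef_pos: [0.5867, -0.067, 0.1502]
tool_rot: [-0.0, 0.787, 0.617, -0.0]
ft_force: [0.4, -0.1, -1.1]
width: 0.0244
gripper_force: 60.0
```

{"op": "drive_tool", "data": {
  "commands": [
    [[0,0,-0.001],0],
    [[0,0,-0.001],0],
    [[0,0,0],0],
    [[0,0,0],0]
  ]
}}

```text
time: 10.55
eef_pos: [0.5867, -0.067, 0.1484]
tool_rot: [0.0, 0.787, 0.617, 0.0]
ft_force: [-0.2, -0.2, -1.5]
width: 0.024
gripper_force: 60.0
```

{"op": "drive_tool", "data": {
  "commands": [
    [[0,0,-0.0007],0],
    [[0,0,0],0],
    [[0,0,0],0]
  ]
}}

```text
time: 10.85
eef_pos: [0.5867, -0.067, 0.1477]
tool_rot: [-0.0, 0.787, 0.617, 0.0]
ft_force: [-0.9, 0.3, -1.0]
width: 0.0246
gripper_force: 60.0
```

{"op": "drive_tool", "data": {
  "commands": [
    [[0,0,-0.0007],0],
    [[0,0,0],0],
    [[0,0,0],0]
  ]
}}

```text
time: 11.15
eef_pos: [0.5867, -0.067, 0.1475]
tool_rot: [0.0, 0.787, 0.617, 0.0]
ft_force: [-1.6, 0.1, 5.0]
width: 0.0243
gripper_force: 61.0
```

{"op": "drive_tool", "data": {
  "commands": [
    [[0,0,-0.0006],0],
    [[0,0,0],0],
    [[0,0,0],0]
  ]
}}

```text
time: 11.45
eef_pos: [0.5867, -0.067, 0.1474]
tool_rot: [0.0, 0.787, 0.617, 0.0]
ft_force: [-2.4, 0.4, 11.6]
width: 0.0241
gripper_force: 61.7
```

{"op": "drive_tool", "data": {
  "commands": [
    [[0,0,-0.0004],0],
    [[0,0,0],0],
    [[0,0,0],0]
  ]
}}

```text
time: 11.75
eef_pos: [0.5867, -0.0671, 0.1474]
tool_rot: [0.0, 0.787, 0.617, 0.001]
ft_force: [-4.7, 1.4, 14.7]
width: 0.0244
gripper_force: 62.0
```

{"op": "drive_tool", "data": {
  "commands": [
    [[0,0,-0.0004],0],
    [[0,0,0],0],
    [[0,0,0],0]
  ]
}}

```text
time: 12.05
eef_pos: [0.5867, -0.0671, 0.1474]
tool_rot: [0.0, 0.787, 0.617, 0.001]
ft_force: [-6.3, 1.6, 20.2]
width: 0.0245
gripper_force: 62.4
```

{"op": "drive_tool", "data": {
  "commands": [
    [[0,0,0.001],0],
    [[0,0,0.001],0],
    [[0,0,0.001],0],
    [[0,0,0],0],
    [[0,0,0],0]
  ]
}}

```text
time: 12.55
eef_pos: [0.5867, -0.067, 0.1484]
tool_rot: [-0.0, 0.787, 0.617, -0.0]
ft_force: [-0.3, -0.2, -0.9]
width: 0.0244
gripper_force: 60.1
```

{"op": "drive_tool", "data": {
  "commands": [
    [[0,0,0.001],0],
    [[0,0,0.001],0],
    [[0,0,0],0],
    [[0,0,0],0]
  ]
}}

```text
time: 12.95
eef_pos: [0.5867, -0.067, 0.1506]
tool_rot: [0.0, 0.787, 0.617, 0.0]
ft_force: [-0.2, 0.1, -0.2]
width: 0.0242
gripper_force: 60.1
```

{"op": "drive_tool", "data": {
  "commands": [
    [[0,0,0.0007],0],
    [[0,0,0],0],
    [[0,0,0],0]
  ]
}}

```text
time: 13.25
eef_pos: [0.5867, -0.067, 0.1513]
tool_rot: [-0.0, 0.787, 0.617, 0.0]
ft_force: [-1.3, -0.1, -1.4]
width: 0.0244
gripper_force: 60.1
```

{"op": "drive_tool", "data": {
  "commands": [
    [[0,0,0.0007],0],
    [[0,0,0],0],
    [[0,0,0],0]
  ]
}}

```text
time: 13.55
eef_pos: [0.5867, -0.067, 0.152]
tool_rot: [-0.0, 0.787, 0.617, -0.0]
ft_force: [0.1, 0.2, -0.7]
width: 0.0239
gripper_force: 60.1
```

{"op": "drive_tool", "data": {
  "commands": [
    [[0,0,0.0006],0],
    [[0,0,0],0],
    [[0,0,0],0]
  ]
}}

```text
time: 13.85
eef_pos: [0.5867, -0.067, 0.1526]
tool_rot: [0.0, 0.787, 0.617, 0.0]
ft_force: [0.6, 0.0, -1.4]
width: 0.0241
gripper_force: 60.1
```

{"op": "drive_tool", "data": {
  "commands": [
    [[0,0,0.0006],0],
    [[0,0,0],0],
    [[0,0,0],0]
  ]
}}

```text
time: 14.15
eef_pos: [0.5867, -0.067, 0.1532]
tool_rot: [0.0, 0.787, 0.617, 0.0]
ft_force: [-0.6, -0.1, -0.3]
width: 0.0242
gripper_force: 60.1
```

{"op": "drive_tool", "data": {
  "commands": [
    [[0,0,0.0006],0],
    [[0,0,0],0],
    [[0,0,0],0]
  ]
}}

```text
time: 14.45
eef_pos: [0.5867, -0.067, 0.1538]
tool_rot: [-0.0, 0.787, 0.617, 0.0]
ft_force: [0.4, 0.7, -1.4]
width: 0.0243
gripper_force: 60.1
```

{"op": "drive_tool", "data": {
  "commands": [
    [[0,0,0.0006],0],
    [[0,0,0],0],
    [[0,0,0],0]
  ]
}}

```text
time: 14.75
eef_pos: [0.5867, -0.067, 0.1544]
tool_rot: [-0.0, 0.787, 0.617, 0.0]
ft_force: [-0.6, 0.1, -1.2]
width: 0.0245
gripper_force: 60.1
```

{"op": "drive_tool", "data": {
  "commands": [
    [[0,0,0.0006],0],
    [[0,0,0],0],
    [[0,0,0],0]
  ]
}}

```text
time: 15.05
eef_pos: [0.5866, -0.067, 0.1548]
tool_rot: [-0.0, 0.787, 0.617, -0.0]
ft_force: [0.5, 0.0, -2.8]
width: 0.0243
gripper_force: 59.8
```

{"op": "drive_tool", "data": {
  "commands": [
    [[0,0,0.0006],0],
    [[0,0,0],0],
    [[0,0,0],0]
  ]
}}

```text
time: 15.35
eef_pos: [0.5866, -0.067, 0.1553]
tool_rot: [-0.0, 0.787, 0.617, -0.0]
ft_force: [1.8, -0.9, -6.5]
width: 0.024
gripper_force: 59.4
```

{"op": "drive_tool", "data": {
  "commands": [
    [[0,0,0.0006],0],
    [[0,0,0],0],
    [[0,0,0],0]
  ]
}}

```text
time: 15.65
eef_pos: [0.5866, -0.0669, 0.1559]
tool_rot: [-0.0, 0.787, 0.617, -0.0]
ft_force: [1.9, -0.5, -11.9]
width: 0.0243
gripper_force: 59.5
```

{"op": "drive_tool", "data": {
  "commands": [
    [[0,0,0.0001],0],
    [[0,0,0],0],
    [[0,0,0],0],
    [[0,0,0],0],
    [[0,0,0],0]
  ]
}}

```text
time: 16.15
eef_pos: [0.5865, -0.0669, 0.1561]
tool_rot: [-0.0, 0.787, 0.617, -0.0]
ft_force: [1.7, -0.3, -13.9]
width: 0.0245
gripper_force: 59.5
```

{"op": "drive_tool", "data": {
  "commands": [
    [[0,0,0],0],
    [[0,0,0],0]
  ]
}}

```text
time: 16.35
eef_pos: [0.5865, -0.0669, 0.1562]
tool_rot: [-0.0, 0.787, 0.617, -0.0]
ft_force: [1.4, -0.7, -14.7]
width: 0.0242
gripper_force: 59.5
```

{"op": "drive_tool", "data": {
  "commands": [
    [[0,0,-0.0015],0],
    [[0,0,-0.0015],0],
    [[0,0,-0.0015],0],
    [[0,0,-0.0015],0],
    [[0,0,0],0]
  ]
}}

```text
time: 16.85
eef_pos: [0.5868, -0.0671, 0.1505]
tool_rot: [0.0, 0.787, 0.617, 0.0]
ft_force: [-0.5, -0.4, -1.3]
width: 0.0243
gripper_force: 61.0
```

{"op": "drive_tool", "data": {
  "commands": [
    [[0,0,-0.001],0],
    [[0,0,-0.001],0],
    [[0,0,0],0],
    [[0,0,0],0]
  ]
}}

```text
time: 17.25
eef_pos: [0.5868, -0.067, 0.1483]
tool_rot: [0.0, 0.787, 0.617, 0.0]
ft_force: [-1.2, -0.2, -1.0]
width: 0.0245
gripper_force: 61.0
```

{"op": "drive_tool", "data": {
  "commands": [
    [[0,0,-0.001],0],
    [[0,0,0],0],
    [[0,0,0],0]
  ]
}}

```text
time: 17.55
eef_pos: [0.5868, -0.0671, 0.1475]
tool_rot: [0.0, 0.787, 0.617, 0.0]
ft_force: [-1.9, -0.5, 2.6]
width: 0.0239
gripper_force: 61.7
```

{"op": "drive_tool", "data": {
  "commands": [
    [[0,0,-0.0005],0],
    [[0,0,0],0],
    [[0,0,0],0]
  ]
}}

```text
time: 17.85
eef_pos: [0.5868, -0.067, 0.1475]
tool_rot: [0.0, 0.787, 0.617, 0.0]
ft_force: [-2.5, 0.9, 9.9]
width: 0.0238
gripper_force: 62.2
```

{"op": "drive_tool", "data": {
  "commands": [
    [[0,0,0],0],
    [[0,0,0],0],
    [[0,0,0],0],
    [[0,0,0],0]
  ],
  "claw": 0.3
}}

```text
time: 18.25
eef_pos: [0.5868, -0.067, 0.1466]
tool_rot: [0.0, 0.787, 0.617, -0.0]
ft_force: [0.1, -0.3, 0.2]
width: 0.0598
gripper_force: 0.0
```

{"op": "drive_tool", "data": {
  "commands": [
    [[0,0,0.015],0],
    [[0,0,0.035],0],
    [[0,0,0.04],0],
    [[0,0,0.04],0],
    [[0,0.04,0.02],0]
  ]
}}

```text
time: 18.75
eef_pos: [0.5873, -0.033, 0.3008]
tool_rot: [0.003, 0.79, 0.613, 0.001]
ft_force: [1.0, -0.9, 0.1]
width: 0.0601
gripper_force: 0.0
```

{"op": "drive_tool", "data": {
  "commands": [
    [[0,0.045,0],0],
    [[0,0.045,0],0],
    [[0,0.04,0],0],
    [[0,0,0],0],
    [[0,0,0],0]
  ]
}}

```text
time: 19.25
eef_pos: [0.5865, 0.1041, 0.2965]
tool_rot: [0.0, 0.786, 0.618, -0.0]
ft_force: [-0.8, -0.6, 0.8]
width: 0.0598
gripper_force: 0.0
```

```bash
python3 - <<'E'
from m import *
a=eyes.camera("scene")
x0,y0,k=110,250,10
c=cv2.resize(a[y0:y0+60,x0:x0+70],None,fx=k,fy=k,interpolation=cv2.INTER_CUBIC)
cv2.imwrite("pics/g.png",c[:,:,::-1])
E
```

```text
(no output)
```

View pics/g.png

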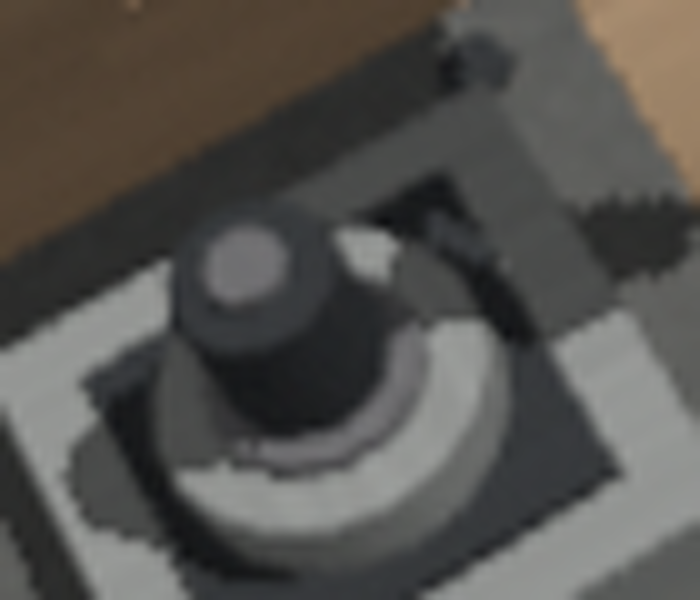

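The pin stands upright in the collar (knob top at crop (245,262)), flange flat on the collar's face around (330,440), and the gripper is clear.

```bash
python3 -c "
from h import *
print(order.finish_job())"
```

```text
the job is handed in; nothing more can be done
None
```

The lock pin is seated in the collar: it was pushed home at about 20 N, the catch held a tug of about 12–13 N for over half a second, and it was set back down and released. I handed the job in at about 19 s and got no verdict back; I did not move or touch the other pins or bystanders.

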